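# Close the biscuit tin, then hold up its outer lid

## Robot

A 6-joint arm with a two-finger parallel gripper is mounted at the origin on the work surface. World frame = base frame: x ahead of the robot, y to its left, z up, the work surface at z = 0. Lengths are in m, angles in rad, forces in N, time in s.
With the tool pointing down it reaches from about 0.325 to 0.775 m from the base axis. Payload 5.5 kg.
Tool frame: the origin (TCP) lies between the finger pads; the fingertips stand 8 mm ahead of it and the grasp point (between the pads) lies 11 mm behind it (tcp_to_tips is the distance from the TCP to the fingertips, in m); z points along the fingers, y is the line along which they close (so a half turn about z gives the same grasp; the last joint's range is limited). The gripper opens to 88 mm and grips with 3 to 60 N. Pads are 20 mm wide; open, the fingers measure 115 mm over their backs; the gripper's body (75 mm by 178 mm) begins 61 mm behind the grasp point.
Start: joints at [1.203, 0.091, 1.231, -0, 1.82, -0.057], TCP at [0.183, 0.571, 0.231] pointing down, gripper open.
Joint ranges: [-2.87, 2.87], [-0.86, 2.18], [0.17, 2.46], [-1.51, 4.65], [0.06, 2.69], [-2.65, 2.65]. Speed limits (rad/s): [2.57, 2.57, 3.01, 3.14, 3.14, 3.14].

## Interface

Orientations are given as a unit quaternion [w, x, y, z].
In Python, from bench import * gives the robot as it stands. Calls block until the motion is done:
- move_to(position, orientation): joint-space move of the TCP to a pose.
- move_l(position, speed=0.15, orientation=None): straight line of the TCP; orientation=None keeps the orientation; speed is the mean speed in m/s.
- movej(angles): joint-space move.
- gripper_open() and close(): open the fingers fully, or close them until they stop; the grip force is fixed at half the most.
- hold(seconds).
- inverse_kinematics(position, orientation): joint angles nearest the present ones, or None.
- state(): the state.
- get_image(name): name is "scene" or "top" or "wrist"; returns a dict with "frame" (400x640x3 uint8, blue, green, red), "depth" (400x640 float32, m along the optical axis (not along the pixel's ray), 0 where there is no reading), "camera_matrix" (3x3 intrinsics, pixels), "view" (4x4, takes a point from world to camera coordinates). Camera axes: x right, y up, looking along -z (the intrinsics and any distortion apply to the point x, -y, -z); pixel columns grow to the right and rows downward; lengths in m; the calibration is good to about 2 mm. A picture is of the moment at which its call begins.
A pose or a line that the arm cannot do raises IKError and nothing moves.
- job_done(): hands the job in; it is judged then, once.
The state is a dict: "time": time; "joint_pos": joint angles; "dq": joint speeds; "joint_torque": joint torques, N m; "ee_pos": TCP position; "ee_rot": TCP orientation; "ft_force": force on the tool from outside, world axes, zero at the start; "moment": the same for the moment, N m; "finger_gap": finger opening in m; "finger_force": force on a finger pad.
Only numpy, scipy, OpenCV 4.12 (cv2) and the standard library are available. Lean on these libraries where they do the work, as an engineer would, in place of code of your own. Each camera call takes 0.05 s, during which the arm holds its last target. There are 200 camera calls.

## Task

Close the open biscuit tin on the bakery counter with its double lid: carry both lids over together by the wooden stem, in one piece, and set them gently onto the tin so that the inner lid seats squarely in its mouth; let go. Then take the outer lid alone by its collar, lift it off without disturbing the inner lid, and finish while still holding it level, well clear above the top of the stem, so that I can see it for cleaning. Grip the lids lightly (under 60 N), do not press the lids hard onto the tin, and leave the tin, the jam jar, the cup and the bread rolls where they stand.

Things in the scene. Friction and masses are not known exactly. Their poses are not given: they have to be found in the camera images.
- tin: Open rectangular steel tin, 150 mm (its x) by 110 mm (its y), 90 mm high, walls 5 mm (mouth 140 x 100 mm), loose, 1.5 kg, upright on the counter, turned up to 0.6 rad; the biscuits inside stay below 65 mm. Origin: centre of its underside; z up.
- inner_lid: Aluminium lid, 0.25 kg, at first on the board. Origin: centre of its underside, long side x. Upwards: plug 128x88 mm (0-6 mm), 134x94 (6-12), flange 156x116 (12-17), which rests on the tin's rim (origin then 78 mm above tin's), wooden stem 20 (x) by 16 (y) mm, top at 91 mm. The stem's top 34 mm stick out of the collar: grip there. It carries both lids. A half turn fits too.
- outer_lid: Steel lid, 0.22 kg, nested loose on the inner lid, same x. Origin: centre of its plate's underside, 17 mm above the inner lid's origin when nested. Plate 170 (x) by 130 mm, 4 thick; skirt 4 mm down round the inner flange (4 mm play); in the middle a collar 44 (x) by 40 (y) mm, its top 40 mm above origin; its bore lets the stem through with 6 mm play each side. Lifts straight off.
- stem_top (a point): Centre of the top of the inner lid's stem, 91 mm above the inner lid's origin. Lifting here carries both lids, the outer resting on the inner.
- collar_top (a point): Centre of the collar's upper end, 40 mm above the outer lid's origin. Grip the collar across its 40 mm (y).
- board: Dark wooden board, 190 x 150 mm, 18 mm thick, fixed, on which the lids lie at the start. Origin: centre of its underside.
- jam_jar: Bystander: jam jar, 54 mm across, 85 mm high, loose, stands between the tin and the board. Origin under its centre.
- roll_a: Bystander: bread roll, 100 mm across, 60 mm high, loose, at the far left. Origin under its centre.
- roll_b: Bystander: bread roll, 104 mm across, 62 mm high, loose, at the far right. Origin under its centre.
- roll_c: Bystander: bread roll, 96 mm across, 58 mm high, loose, beyond the tin and the board. Origin under its centre.
- cup: Bystander: white cup, 66 mm across, 65 mm high, loose, nearest the robot. Origin under its centre.

How it is judged:
On the way, in this order (a step that is already met when the one before it is completed fails the run):
1. both lids, still nested, are carried clear of the board by the stem (height (world z) of inner_lid above 0.04 m and z of outer_lid in the frame of inner_lid below 0.022 m and contact force between the fingers and inner_lid above 0.5 N), for 0.2 s.
2. both lids are seated on the tin, still nested, and the stem is released (z of inner_lid in the frame of tin between 0.075 and 0.081 m and horizontal distance between inner_lid and tin below 0.008 m and angle between the x axis of inner_lid and the x axis of tin, either way round below 0.09 rad and angle between inner_lid's own z axis and vertical below 0.04 rad and z of outer_lid in the frame of inner_lid below 0.022 m and contact force between the fingers and inner_lid below 0.1 N), for 0.2 s.
At the end, for the whole second after the job is handed in: Inner lid seated in the tin (flange on rim within 3 mm, centred within 8 mm, aligned within 0.09 rad, tilt under 0.04), at rest; the gripper holds the outer lid still, tilt under 0.15 rad, plate 183 mm or more above the counter (skirt 10 mm over the stem), touching neither inner lid nor tin (z of inner_lid in the frame of tin between 0.075 and 0.081 m and horizontal distance between inner_lid and tin below 0.008 m and angle between the x axis of inner_lid and the x axis of tin, either way round below 0.09 rad and angle between inner_lid's own z axis and vertical below 0.04 rad and height (world z) of outer_lid above 0.183 m and angle between outer_lid's own z axis and vertical below 0.15 rad and contact force between the fingers and outer_lid above 1 N and contact force between each of outer_lid, the fingers and inner_lid below 0.1 N and contact force between outer_lid and tin below 0.1 N and linear speed of outer_lid below 0.03 m/s and linear speed of inner_lid below 0.02 m/s); the arm keeps its last pose, push and grip.
It fails at once if the lids come apart (over 8 mm) while the inner lid is not seated in the tin, or the inner lid is dragged along (z of outer_lid in the frame of inner_lid above 0.025 m and not (z of inner_lid in the frame of tin between 0.075 and 0.081 m and horizontal distance between inner_lid and tin below 0.008 m and angle between the x axis of inner_lid and the x axis of tin, either way round below 0.09 rad and angle between inner_lid's own z axis and vertical below 0.04 rad)).
It fails at once if a lid is gripped with more than 60 N (contact force between the fingers and inner_lid above 120 N or contact force between the fingers and outer_lid above 120 N).
It fails at once if the lids are pressed or dropped onto the tin with more than 40 N (contact force between any of inner_lid, outer_lid and tin above 40 N).
It fails at once if the tin is pushed more than 20 mm (distance of tin from where it was at the start of the episode above 0.02 m).
It fails at once if a bystander is moved more than 30 mm (distance of any of jam_jar, roll_a, roll_b, roll_c, cup from where it was at the start of the episode above 0.03 m).
It also fails if it takes over 58 s, if anything falls off the work surface, if the arm or the gripper's body presses on something with over 40 N, if the wrist force passes 120 N, or if a joint passes its speed limit or range.

## Working session

There is one attempt and no reset: what is moved stays moved. The work goes in short steps, each a Python script; the robot and the scene stay as the last script left them, time stands still between calls to the robot, and variables do not carry over. Pictures are saved under pics/ and viewed, at most 10 in all, crops included, and the job is handed in when it is done.

```bash
mkdir -p pics; ls
python3 - <<'E'
from bench import *
import cv2,numpy as np,pickle
d={}
for n in("scene","top"):
    d[n]=get_image(n); cv2.imwrite(f"pics/{n}0.png",d[n]["frame"])
    print(n,d[n]["camera_matrix"],d[n]["view"],{k:v for k,v in d[n].items() if k not in("frame","depth","camera_matrix","view")})
pickle.dump(d,open("im0.pkl","wb"))
print(state())
E
```

```text
pics
scene [[480.45142109   0.         318.18109236]
 [  0.         480.45142109 197.92092192]
 [  0.           0.           1.        ]] [[ 0.69961359  0.71451486  0.00305714 -0.39007496]
 [-0.53378624  0.51980026  0.66699321  0.23722031]
 [ 0.47498745 -0.46826937  0.74505753 -1.63666228]
 [ 0.          0.          0.          1.        ]] {}
top [[412.43768223   0.         324.67980638]
 [  0.         412.43768223 191.21218372]
 [  0.           0.           1.        ]] [[-0.00874692 -0.99991745  0.00941226  0.00708169]
 [ 0.99896752 -0.00831821  0.04466206 -0.56001627]
 [-0.04458008  0.0097932   0.99895781 -1.47806594]
 [ 0.          0.          0.          1.        ]] {}
{'time': 0.1, 'joint_pos': array([ 1.20329551e+00,  9.17899124e-02,  1.23173800e+00,  2.96221012e-06,
        1.81981365e+00, -5.66812663e-02]), 'dq': array([-0.0009079 , -0.00128567, -0.00316219, -0.00013125,  0.00085138,
        0.00266641]), 'joint_torque': array([ 1.97398818e-03, -4.47862029e+01, -4.07565880e+01,  6.98875263e-02,
        2.85457954e-02, -1.22084793e-04]), 'ee_pos': array([0.18340365, 0.57101983, 0.22963166]), 'ee_rot': array([-1.85480192e-04,  1.54784533e-01,  9.87947865e-01, -8.54558144e-04]), 'ft_force': array([-0.37015936, -0.17296336,  0.09278767]), 'moment': array([0.02154796, 0.0023621 , 0.0012673 ]), 'finger_force': 0.0, 'finger_gap': 0.08777044641421185}
```

View pics/top0.png

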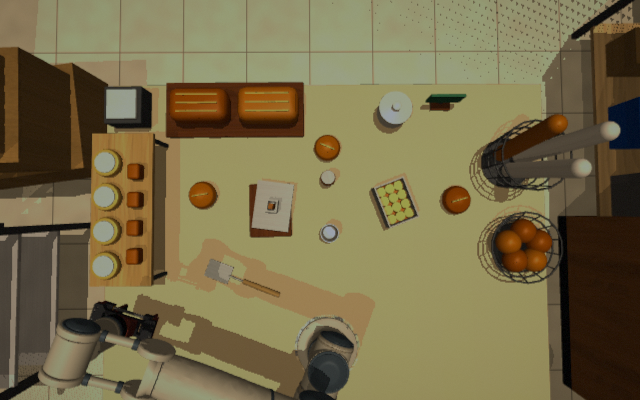

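View pics/scene0.png

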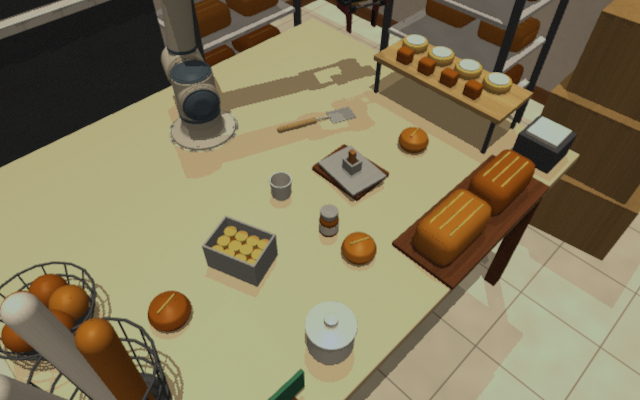

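The top view shows the lids at about (272,207), the tin at (396,202), the jar at (328,178) and the cup at (329,233). Next I get coarse positions from the top depth image, then close wrist views.

```bash
cat > h.py <<'E'
from bench import *
import numpy as np, cv2, pickle
from scipy.spatial.transform import Rotation as Rn
def down(yaw):  # tool x axis at yaw, pointing down; closing axis y at yaw-90deg
    c,s=np.cos(yaw),np.sin(yaw)
    q=Rn.from_matrix(np.array([[c,s,0],[s,-c,0],[0,0,-1]])).as_quat()
    return [q[3],q[0],q[1],q[2]]
def world(im):
    K,V,d=im["camera_matrix"],np.asarray(im["view"]),im["depth"].astype(float)
    v,u=np.mgrid[:d.shape[0],:d.shape[1]]
    c=np.stack([(u-K[0,2])/K[0,0]*d,-(v-K[1,2])/K[1,1]*d,-d],-1)
    W=(c-V[:3,3])@V[:3,:3]; W[d<=0]=np.nan
    return W
def cast(im,uv,z):
    K,V=im["camera_matrix"],np.asarray(im["view"]); uv=np.atleast_2d(uv).astype(float)
    r=np.c_[(uv[:,0]-K[0,2])/K[0,0],-(uv[:,1]-K[1,2])/K[1,1],-np.ones(len(uv))]@V[:3,:3]
    o=-V[:3,:3].T@V[:3,3]
    return o+r*((z-o[2])/r[:,2])[:,None]
E
python3 - <<'E'
from h import *
d=pickle.load(open("im0.pkl","rb")); im=d["top"]; W=world(im)
for n,p in dict(lid=(285,190),stem=(272,207),tin=(396,202),jar=(328,178),cup=(329,233),rc=(327,147)).items():
    print(n,W[p[1],p[0]].round(3))
print(cast(im,[[272,207]],.08),cast(im,[[396,202]],.06))
t=cast(im,[[272,207]],.08)[0]; t2=cast(im,[[396,202]],.09)[0]
for k,c in(("lid",t),("tin",t2)):
    for yaw in (0,1.57,-1.57,3.1): print(k,yaw,inverse_kinematics([c[0]-.05,c[1],.36],down(yaw)))
s=state();move_to([t[0]-.05,t[1],.36],down(0))
im=get_image("wrist");pickle.dump(im,open("w1.pkl","wb"));cv2.imwrite("pics/w1.png",im["frame"])
print(im["view"],state()["ee_pos"],state()["time"])
move_to([t2[0]-.05,t2[1],.36],down(0))
im=get_image("wrist");pickle.dump(im,open("w2.pkl","wb"));cv2.imwrite("pics/w2.png",im["frame"])
print(state()["time"])
E
python3 -c "
import cv2,numpy as np
cv2.imwrite('pics/w12.png',np.vstack([cv2.resize(cv2.imread(f'pics/w{i}.png'),(480,300)) for i in(1,2)]))"
```

```text
lid [0.564 0.143 0.036]
stem [0.504 0.182 0.106]
tin [ 0.518 -0.247  0.059]
jar [ 0.602 -0.009  0.082]
cup [ 0.409 -0.012  0.003]
rc [ 0.714 -0.007  0.056]
[[0.50418862 0.18466244 0.08      ]] [[ 0.51806049 -0.24654441  0.06      ]]
lid 0 [ 3.16760980e-01 -1.34776537e-01  1.22007103e+00 -4.44089210e-16
  2.05629816e+00  1.88755731e+00]
lid 1.57 [ 3.16760980e-01 -1.34776537e-01  1.22007103e+00 -4.44089210e-16
  2.05629816e+00  3.17557306e-01]
lid -1.57 None
lid 3.1 [ 3.16760980e-01 -1.34776537e-01  1.22007103e+00 -4.44089210e-16
  2.05629816e+00 -1.21244269e+00]
tin 0 [-5.40715413e-01 -4.08786019e-02  1.13185745e+00 -4.44089210e-16
  2.05061381e+00  1.03008091e+00]
tin 1.57 [-5.40715413e-01 -4.08786019e-02  1.13185745e+00 -4.44089210e-16
  2.05061381e+00 -5.39919087e-01]
tin -1.57 [-5.40715413e-01 -4.08786019e-02  1.13185745e+00 -4.44089210e-16
  2.05061381e+00  2.60008091e+00]
tin 3.1 [-5.40715413e-01 -4.08786019e-02  1.13185745e+00 -4.44089210e-16
  2.05061381e+00 -2.06991909e+00]
[[ 2.51649201e-03 -9.99996833e-01 -2.37151539e-05  1.84825029e-01]
 [ 9.54289335e-01  2.40855698e-03 -2.98874664e-01 -3.58696886e-01]
 [ 2.98873774e-01  7.29484586e-04  9.54292374e-01 -6.49634605e-01]
 [ 0.00000000e+00  0.00000000e+00  0.00000000e+00  1.00000000e+00]] [0.45401914 0.18525649 0.3596033 ] 1.9333
3.55
```

View pics/w12.png

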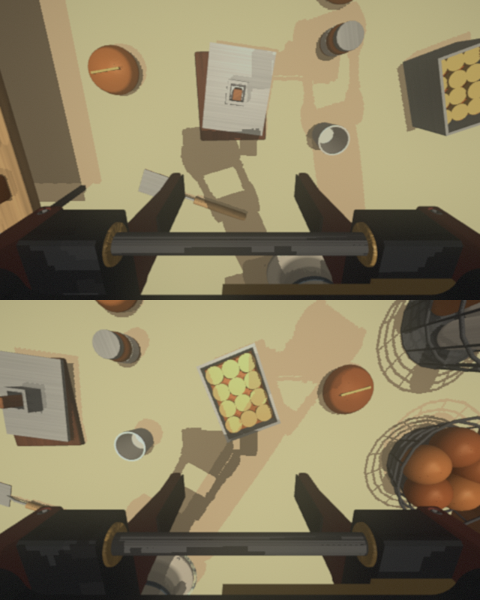

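Wrist views: the lids are sharp at about (237,92) in the upper half and the tin at about (237,392) in the lower. Both are unobstructed. I'll fit rectangles to the plate, the stem top and the rim.

```bash
cat > meas.py <<'E'
from h import *
def rect(im,lo,hi,zp,c,rad,fill=True):
    W=world(im)
    with np.errstate(invalid="ignore"):
        m=(W[...,2]>lo)&(W[...,2]<hi)&(np.hypot(W[...,0]-c[0],W[...,1]-c[1])<rad)
    m=m.astype(np.uint8)
    n,l,s,_=cv2.connectedComponentsWithStats(m,connectivity=8)
    m=(l==1+np.argmax(s[1:,4])).astype(np.uint8)
    pts=np.argwhere(m)[:,::-1]
    P=cast(im,pts,zp)[:,:2]
    h=cv2.convexHull(P.astype(np.float32))
    (cx,cy),(w,hh),a=cv2.minAreaRect(h*1000)
    if w<hh: w,hh,a=hh,w,a+90
    yaw=(np.radians(a)+np.pi/2)%np.pi-np.pi/2
    z=np.nanmedian(W[m>0][:,2])
    return dict(c=(round(cx/1000,4),round(cy/1000,4)),size=(round(w,1),round(hh,1)),yaw=round(yaw,4),z=round(float(z),4),n=len(pts))
E
python3 - <<'E'
from meas import *
a=pickle.load(open("w1.pkl","rb"));b=pickle.load(open("w2.pkl","rb"));t=pickle.load(open("im0.pkl","rb"))["top"]
L=(.504,.183);T=(.518,-.247)
for n,im in(("w1",a),("w2",b),("top",t)):
  for nm,args in(("plate",(.032,.046,.039,L,.12)),("collar",(.068,.082,.075,L,.05)),("stem",(.1,.118,.109,L,.05)),("rim",(.082,.098,.09,T,.12))):
    try: print(n,nm,rect(im,*args))
    except Exception as e: print(n,nm,"none",e)
print(a["camera_matrix"])
E
```

```text
w1 plate {'c': (0.5081, 0.1899), 'size': (169.6, 129.7), 'yaw': np.float64(-0.134), 'z': 0.038, 'n': 8746}
w1 collar {'c': (0.508, 0.1899), 'size': (43.9, 39.8), 'yaw': np.float64(-0.1343), 'z': 0.074, 'n': 455}
w1 stem {'c': (0.5069, 0.1896), 'size': (20.1, 15.7), 'yaw': np.float64(-0.1371), 'z': 0.1079, 'n': 190}
w1 rim {'c': (0.5103, -0.2168), 'size': (151.4, 75.3), 'yaw': np.float64(0.3601), 'z': 0.0883, 'n': 1349}
w2 plate {'c': (0.5074, 0.1862), 'size': (169.7, 135.0), 'yaw': np.float64(-0.1344), 'z': 0.0379, 'n': 7835}
w2 collar {'c': (0.5078, 0.1856), 'size': (46.3, 45.0), 'yaw': np.float64(1.4357), 'z': 0.0737, 'n': 670}
w2 stem {'c': (0.5056, 0.1783), 'size': (21.8, 12.7), 'yaw': np.float64(-0.3046), 'z': 0.1061, 'n': 147}
w2 rim {'c': (0.5175, -0.2404), 'size': (149.6, 109.7), 'yaw': np.float64(0.3638), 'z': 0.0888, 'n': 1576}
top plate {'c': (0.5089, 0.1885), 'size': (169.8, 130.3), 'yaw': np.float64(-0.1348), 'z': 0.0385, 'n': 1570}
top collar {'c': (0.509, 0.1883), 'size': (43.6, 40.6), 'yaw': np.float64(-0.1329), 'z': 0.0747, 'n': 74}
top stem {'c': (0.5078, 0.1879), 'size': (18.8, 16.4), 'yaw': np.float64(-0.2483), 'z': 0.1086, 'n': 29}
top rim {'c': (0.5175, -0.2407), 'size': (149.9, 112.0), 'yaw': np.float64(0.3642), 'z': 0.0893, 'n': 257}
[[300.0941437    0.         319.10030788]
 [  0.         300.0941437  196.6648021 ]
 [  0.           0.           1.        ]]
```

Fits match the nominal sizes. Stem is at (0.507, 0.1897) with yaw −0.135; tin is at (0.5175, −0.2405) with yaw 0.364. Next: grasp the stem, lift and measure again.

Run:
```python
from h import *
S=(.507,.1897); q=down(-.135)
move_to([*S,.20],q)
move_l([*S,.089],.08)
close(); s=state(); print(s["finger_gap"],s["finger_force"],s["ft_force"],s["ee_pos"])
move_l([*S,.12],.05); hold(.2); s=state(); print(s["finger_gap"],s["finger_force"],s["ft_force"])
move_l([*S,.215],.1)
im=get_image("wrist");pickle.dump(im,open("w3.pkl","wb"));cv2.imwrite("pics/w3.png",im["frame"])
move_l([.512,-.02,.215],.2,down(.11)); move_l([.5175,-.2405,.215],.2,down(.364)); hold(.3)
im=get_image("wrist");pickle.dump(im,open("w4.pkl","wb"));cv2.imwrite("pics/w4.png",im["frame"])
im=get_image("top");pickle.dump(im,open("t4.pkl","wb"))
s=state();print(s["finger_gap"],s["finger_force"],s["ft_force"],s["ee_pos"],s["time"])
```

```text
0.015838205544525842 29.99384880065918 [ 0.01753139 -0.60929808  0.51657376] [0.50695748 0.18954681 0.08892684]
0.01575898022465664 29.992722272872925 [ 0.45508488 -0.06681314 -3.71284883]
0.01595691953310985 29.992716014385223 [ 0.49619682  0.42089099 -4.19730214] [ 0.51756683 -0.24022516  0.215126  ] 12.8417
```

View pics/w4.png

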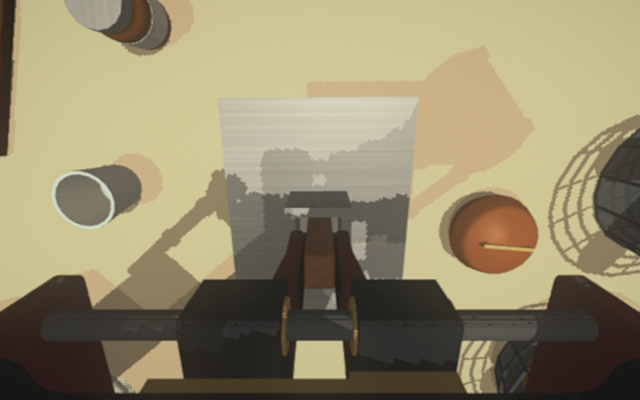

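The wrist view shows both lids nested and held: plate far edge at (220–418, 97), collar at (318,197), stem between the fingers at (320,250). The plate hides the tin. I'll check tilt and yaw from the depth.

Run:
```python
from h import *
for f in("w3","w4","t4"):
    im=pickle.load(open(f+".pkl","rb"));W=world(im)
    c=np.array([.507,.1897] if f=="w3" else [.5175,-.2405])
    yaw=-.135 if f=="w3" else .364
    m=(abs(W[...,2]-.163)<.013)&(np.hypot(W[...,0]-c[0],W[...,1]-c[1])<.11)
    P=W[m]; A=np.c_[P[:,:2]-c,np.ones(len(P))]; k=np.linalg.lstsq(A,P[:,2],rcond=None)[0]
    r=P[:,2]-A@k; g=abs(r)<.003; k=np.linalg.lstsq(A[g],P[g,2],rcond=None)[0]
    ex=np.array([np.cos(yaw),np.sin(yaw)]);ey=np.array([-ex[1],ex[0]])
    l=(P[g,:2]-c); print(f,g.sum(),"tilt along x,y",k[:2]@ex,k[:2]@ey,"z",k[2],"ext",[np.percentile(l@e,[.2,99.8]).round(4) for e in(ex,ey)])
    h=cv2.convexHull((P[g,:2]*1000).astype(np.float32)); print(cv2.minAreaRect(h))
```

```text
w3 27952 tilt along x,y -0.001017718653828339 -0.0011350246259484262 z 0.16299036736964648 ext [array([-0.0754,  0.085 ]), array([-0.0638,  0.0659])]
((511.0069580078125, 190.12786865234375), (130.7124481201172, 162.72186279296875), 82.68734741210938)
w4 27958 tilt along x,y 0.0008272338295833462 -0.0008577113781697348 z 0.16422795213091063 ext [array([-0.0744,  0.0862]), array([-0.063 ,  0.0668])]
((521.568359375, -237.01217651367188), (162.34878540039062, 130.6206512451172), 21.067407608032227)
t4 687 tilt along x,y -0.0013107585511754679 -0.002803536674692116 z 0.16529123260986822 ext [array([-0.0829,  0.0861]), array([-0.0639,  0.0652])]
((518.6820678710938, -239.6353759765625), (169.6166534423828, 129.68878173828125), 21.143335342407227)
```

Level and aligned, so I lower it with force watching.

Run:
```python
from h import *
c=(.5175,-.2405)
move_l([*c,.170],.06); move_l([*c,.156],.03); hold(.2)
f0=state()["ft_force"]; print(f0)
z=.156
while z>.146:
    z-=.001; move_l([*c,z],.02); f=state()["ft_force"]-f0
    print(round(z,4),f.round(2))
    if f[2]>2.0 or np.hypot(*f[:2])>4: break
hold(.2); s=state(); print((s["ft_force"]-f0).round(2),s["ee_pos"],s["time"])
```

```text
[-0.43336678  0.37075372 -3.94737855]
0.155 [ 1.49 -0.8   0.09]
0.154 [-0.63 -0.21 -0.4 ]
0.153 [ 0.23 -0.33  0.22]
0.152 [-0.21 -0.09  0.09]
0.151 [ 0.18 -0.51 -0.2 ]
0.15 [ 0.32 -0.54 -0.39]
0.149 [ 0.42 -0.83 -0.37]
0.148 [-1.93  0.71  5.2 ]
[-3.4  -0.38  8.99] [ 0.51751872 -0.24050381  0.14889598] 16.7583
```

Contact came at the expected seating height. Next: release, back off, and measure.

Run:
```python
from meas import *
c=(.5175,-.2405)
gripper_open(); hold(.3)
move_l([*c,.24],.1)
off=np.array([np.cos(.364),np.sin(.364)])*-.05
move_l([c[0]+off[0],c[1]+off[1],.40],.2); hold(.1)
im=get_image("wrist");t=get_image("top");pickle.dump((im,t),open("w5.pkl","wb"))
cv2.imwrite("pics/w5.png",im["frame"])
for n,i in(("w",im),("top",t)):
  for nm,a in(("plate",(.092,.108,.099,c,.12)),("collar",(.128,.142,.135,c,.05)),("stem",(.16,.178,.169,c,.05))):
    try: print(n,nm,rect(i,*a))
    except Exception as e: print(n,nm,e)
W=world(im); m=(abs(W[...,2]-.098)<.008)&(np.hypot(W[...,0]-c[0],W[...,1]-c[1])<.1)
P=W[m]; print(np.linalg.lstsq(np.c_[P[:,:2]-c,np.ones(len(P))],P[:,2],rcond=None)[0],state()["time"])
```

```text
w plate {'c': (0.5187, -0.2389), 'size': (168.9, 129.7), 'yaw': np.float64(0.3705), 'z': 0.098, 'n': 9536}
w collar {'c': (0.5187, -0.2389), 'size': (42.3, 39.7), 'yaw': np.float64(0.3655), 'z': 0.1339, 'n': 515}
w stem {'c': (0.5175, -0.2399), 'size': (18.3, 15.1), 'yaw': np.float64(0.3654), 'z': 0.168, 'n': 204}
top plate {'c': (0.5186, -0.24), 'size': (168.9, 131.1), 'yaw': np.float64(0.3717), 'z': 0.0988, 'n': 1453}
top collar {'c': (0.5184, -0.2395), 'size': (43.8, 40.8), 'yaw': np.float64(0.365), 'z': 0.1346, 'n': 83}
top stem {'c': (0.5169, -0.2404), 'size': (19.4, 16.4), 'yaw': np.float64(0.3064), 'z': 0.1675, 'n': 33}
[0.00072501 0.0001377  0.09791321] 20.5
```

View pics/w5.png

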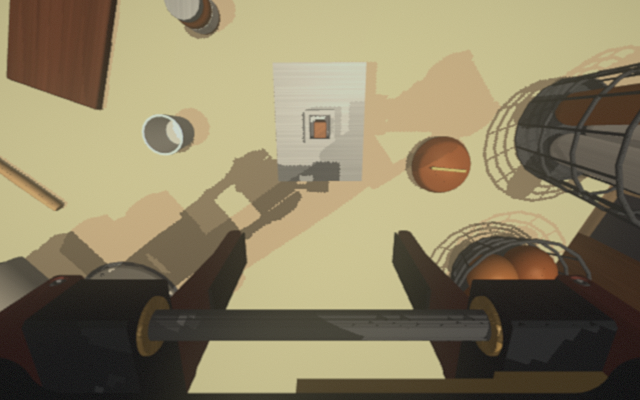

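Wrist view: the lids lie flush on the tin, plate at (275–368, 62–180) and collar and stem at (320,125). They are seated, level and centred within about 1 mm. Now the collar.

Run:
```python
from meas import *
c=(.5186,-.2393); q=down(.367)
move_l([*c,.24],.2,q); move_l([*c,.14],.1); move_l([*c,.113],.04); hold(.2)
f0=state()["ft_force"]; close(); s=state(); print(s["finger_gap"],s["finger_force"],(s["ft_force"]-f0).round(2))
for z in(.116,.122,.14): 
    move_l([*c,z],.03); hold(.1); s=state(); print(z,s["finger_gap"],(s["ft_force"]-f0).round(2))
move_l([*c,.20],.05); move_l([*c,.235],.05); hold(.5)
im=get_image("wrist");t=get_image("top");sc=get_image("scene");pickle.dump((im,t,sc),open("w6.pkl","wb"))
cv2.imwrite("pics/s6.png",cv2.resize(sc["frame"][150:320,150:370],None,fx=3,fy=3))
s=state();print(s["ee_pos"],s["finger_gap"],s["finger_force"],(s["ft_force"]-f0).round(2),s["time"])
W=world(im); m=(abs(W[...,2]-.22)<.012)&(np.hypot(W[...,0]-c[0],W[...,1]-c[1])<.1)
P=W[m]; print(len(P),np.linalg.lstsq(np.c_[P[:,:2]-c,np.ones(len(P))],P[:,2],rcond=None)[0])
```

```text
0.03985771994372107 29.996152818202972 [ 0.56 -0.97  0.26]
0.116 0.039605933229525256 [ 0.88  0.14 -0.92]
0.122 0.039879777584977974 [ 0.06 -0.68 -1.91]
0.14 0.040172573515338934 [ 0.3  -0.42 -1.78]
[ 0.51860556 -0.23930371  0.23500813] 0.03965094228253406 29.99612331390381 [ 0.79 -0.37 -1.63] 28.9667
35143 [-0.00390039 -0.00164243  0.22033021]
```

View pics/s6.png

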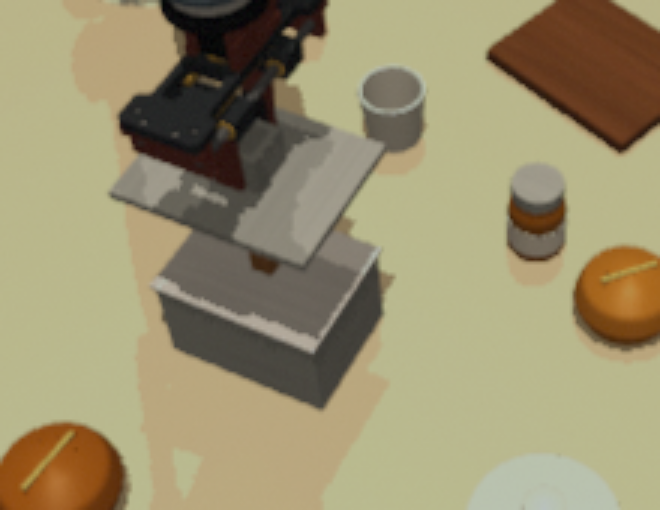

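The scene crop shows the outer lid level in the gripper at (245,190). The inner lid sits in the tin at (265,285), with its stem at (263,262) below the raised lid. The lift load of 1.7–2 N is about the outer lid alone, and the plate is at 0.22 m, so I'm handing in.

```bash
python3 -c "
from bench import *
hold(.5); print(job_done())"
```

```text
the job is handed in; nothing more can be done
None
```

I handed the job in: both lids were carried by the stem and set on the tin, and the inner lid measured level and centred to about 1 mm; the gripper now holds the outer lid level at about 0.22 m, clear above the stem, though the hand-in returned no verdict.

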